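# Clear the jammed T-slot of the fixture plate

### The arm

A 6-joint arm with a two-finger parallel gripper is mounted at the origin on a cart in front of the work surface, level with it; the furniture and walls round the work are solid. World frame = base frame: x ahead of the robot, y to its left, z up, the work surface at z = 0. Lengths are in m, angles in rad, forces in N, time in s.
With the tool pointing down it reaches from about 0.3 to 0.875 m from the base axis. Payload 6.4 kg.
Tool frame: the origin (TCP) lies between the finger pads; the fingertips stand 19 mm ahead of it and the grasp point (between the pads) is the TCP (ctrl.tips_ahead is the z of the fingertips in the tool frame, in m); z points along the fingers, y is the line along which they close (so a half turn about z gives the same grasp; the last joint's range is limited). The gripper opens to 85 mm and grips with 20 to 120 N. Pads are 22 mm wide; open, the fingers measure 114 mm over their backs; the gripper's body (76 mm by 85 mm) begins 54 mm behind the grasp point. The pads swing forward as they close: fully open they stand 13 mm farther back than shut.
Start: joints at [-1.422, 0.181, 1.607, -0, 1.354, -0.206], TCP at [0.2, -0.539, 0.25] pointing down, gripper open.
Joint ranges: [-2.99, 2.99], [-0.89, 2.07], [0.3, 2.58], [-1.14, 4.28], [0, 2.63], [-3.12, 3.12]. Speed limits (rad/s): [2.57, 2.57, 3.01, 3.14, 3.14, 3.14].

### API

Orientations are given as a unit quaternion [w, x, y, z].
In Python, from bench import readout, vision, ctrl gives the robot as it stands.
- The arm moves only by the tool play_rows, never from a script. Its arguments are lists of equal length, an entry for each row: "xyz": the shift along the tool's x, y, z in mm, a list of three; "rot": the turn, a rotation vector about the tool's x, y, z in rad, a list of three; "grip": the opening, from 0 (shut) to 1 (fully open). In form: {"xyz": [[x, y, z], ...], "rot": [[rx, ry, rz], ...], "grip": [grip, ...]}. A call has exactly 10 rows; each row is the pose to reach, as a shift and turn from the pose commanded when the call began, along the tool's axes at that moment; what a row does not reach only later rows make up. A row lasts 1/8 s, in which the tool goes at most 62.5 mm and 10.7 degrees, less where a joint would pass 70% of its speed; a pose out of reach is approached as far as the arm can. A call with a gripper value outside its range is refused whole. The fingers move at their own pace and stop on an object; the grip force is fixed at half the most. Time passes only in rows, so rows that repeat a pose let the fingers close, or fill a call up. It gives the time, the measured TCP pose, the force, the opening and the grip force at its end, in the units of the state.
- readout.get_obs(): the state, without advancing time (a new reading comes with each control period).
- vision.camera(name): name is "side" or "top"; returns a dict with "color" (480x640x3 uint8, red, green, blue), "depth" (480x640 float32, m along the optical axis (not along the pixel's ray), 0 where there is no reading), "camera_matrix" (3x3 intrinsics, pixels), "extrinsics" (4x4, takes a point from camera to world coordinates). Camera axes: x right, y down, z forward; pixel columns grow to the right and rows downward; lengths in m; the calibration is good to about 2 mm. A picture is of the moment at which its call begins.
- ctrl.hand_in(): hands the job in; it is judged then, once.
The state is a dict: "time_s": time; "q": joint angles; "dq": joint speeds; "joint_efforts": joint torques, N m; "eef_pos": TCP position; "eef_rot": TCP orientation; "wrist_force": force on the tool from outside, world axes, zero at the start; "torque": the same for the moment, N m; "opening": opening from 0.0 (shut) to 1.0 (fully open); "grasp_force": force on a finger pad.
Only numpy, scipy, OpenCV 4.12 (cv2) and the standard library are available. Lean on these libraries where they do the work, as an engineer would, in place of code of your own. Each camera call takes 0.05 s, during which the arm holds its last target. There are 200 camera calls.

### The job

A broken bit of wood is jammed in one of the two T-slots of the fixture plate. Drop the foot of the slot scraper into that slot's pocket, drive the scrap along the slot and out of the open end into the chip tray, then bring the scraper out of the slot and stand it upright on the flat bench top beside the fixture. Do not poke or pull at the scrap with the gripper, and leave the knobbed T-bolt in the other slot, the pliers and the pine block where they are.

Things in the scene. Friction and masses are not known exactly. Their poses are not given: they have to be found in the camera images.
- fixture: fixed T-slot fixture, grey iron plate 116 mm wide (x), 270 mm long (y -140 to +130) on a plywood baseboard (132 mm wide, 18 mm thick, y -165 to +129). Origin: on the bench top under its middle; x across the slots, y along them to their open end, z up. Plate top 50 mm over the bench. Two T-slots along y, at x = -29 and +29 mm, each with a drop-in pocket at one end, both open at y = +130
- near_pocket (a point): middle of the pocket of the slot at fixture x = -29 mm (nearer the robot), on the slot floor, 26 mm over the bench. Pocket: 32 mm wide, 75 mm long (fixture y -125 to -50), open above, closed at its y = -125 end, runs on into the slot at y = -50
- far_pocket (a point): the same point of the pocket of the slot at fixture x = +29 mm (farther from the robot)
- near_mouth (a point): open end of the slot at x = -29 mm: middle of the slot floor's edge, at fixture y = +130. From the pocket to here the slot is a T: 29 mm wide and 14 mm high at the bottom (26 to 40 mm over the bench), above it two 10 mm thick lips with a neck 16 mm wide between them, up to the plate top
- far_mouth (a point): the same point of the slot at x = +29 mm
- tray_floor (a point): middle of the floor of the open-topped sheet steel chip tray fixed to the slots' open end: fixture y +130 to +235, x -60 to +60 mm; its floor is 3 mm, its rim about 24 mm over the bench, just below the slot floor
- scraper: slot scraper standing on the bench, 90 mm tall, 0.2 to 0.33 kg, same either way round. Origin: middle of the foot's underside; y along it, z up. Steel foot 60 mm long (y), 24 mm wide (x; 18 mm at its ends), 10 mm high; blade on it 8 mm thick, 56 mm long; wooden block handle 28 mm wide (x), 76 mm long, 42 to 90 mm up. The foot slides easily under the lips, 2.5 mm to spare each side, 4 mm in height
- scraper_grip (a point): on the scraper's axis in the middle of the wooden handle, 68 mm above the foot's underside; grip here across the 28 mm width (scraper x)
- scrap: bit of light wood jammed under the lips of one slot, anywhere between pocket and open end: 36 to 40 mm long (y), 29 mm wide, 11 mm high, with a nib 12 mm wide, 28 mm long, rising in the neck to 21 mm, just below the plate top. Origin: middle of its underside, on the slot floor; axes parallel to the fixture's while jammed. About 4 to 7 N push it along
- t_bolt: loose T-bolt with a black star knob 38 mm across, standing in the other slot; its stud ends 36 mm over the plate top. Origin: middle of its head's underside, on the slot floor
- pliers: red-handled pliers lying on the bench, 49 x 164 x 11 mm; origin in the middle of the underside
- pine_block: pine block lying on the bench, 52 x 72 x 33 mm; origin in the middle of the underside

How it is judged:
On the way, in this order (a step that is already met when the one before it is completed fails the run):
1. the scraper's foot stands on the floor of the jammed slot, behind the scrap and in line with it (z of scraper in the frame of fixture between 0.023 and 0.034 m and x of scraper in the frame of scrap between -0.006 and 0.006 m and y of scraper in the frame of scrap below -0.04 m and angle between the y axis of scraper and the y axis of fixture, either way round below 0.15 rad), for 0.2 s.
2. the scrap has been driven out of the open end by the scraper, whose foot is still under the lips at that end (y of scrap in the frame of fixture above 0.133 m and y of scraper in the frame of fixture above 0.06 m and z of scraper in the frame of fixture below 0.034 m), for 0.2 s.
At the end, for the whole second after the job is handed in: The scrap lies at rest in the chip tray, wholly out of the slot; the scraper stands upright (within about 7 degrees) and still on the flat bench top (not down in the tool well), not touching the fixture (y of scrap in the frame of fixture between 0.135 and 0.235 m and x of scrap in the frame of fixture between -0.06 and 0.06 m and height (world z) of scrap between 0 and 0.03 m and linear speed of each of scrap, scraper below 0.02 m/s and height (world z) of scraper between -0.005 and 0.005 m and angle between scraper's own z axis and vertical below 0.12 rad and contact force between scraper and fixture below 0.2 N and (height (world z) of scrap below 0.02 m or y of scrap in the frame of fixture above 0.148 m)).
It fails at once if the gripper touches the scrap (over 1 N) (contact force between the fingers and scrap above 1 N).
It fails at once if the T-bolt is moved by more than 10 mm (distance of t_bolt from where it was at the start of the episode above 0.01 m).
It fails at once if the pliers are moved by more than 20 mm (distance of pliers from where it was at the start of the episode above 0.02 m).
It fails at once if the pine block is moved by more than 20 mm (distance of pine_block from where it was at the start of the episode above 0.02 m).
It also fails if it takes over 67 s, if anything falls off the work surface, if the arm or the gripper's body presses on something with over 40 N, if the wrist force passes 120 N, or if a joint passes its speed limit or range.

## Working session

There is one attempt and no reset: what is moved stays moved. The work goes in short steps, Python scripts to look and compute and a tool call to move; the robot and the scene stay as the last step left them, time stands still between calls to the robot, and variables do not carry over. Pictures are saved under pics/ and viewed, at most 10 in all, crops included, and the job is handed in when it is done.

Besides the shell and the picture viewer there is one more tool, called after ">>>" in YAML: its name, and indented under it one key for each argument. play_rows: Moves the arm, as the interface text tells. Its arguments: {"type":"object","properties":{"xyz":{"type":"array","items":{"type":"array","items":{"type":"number"}}},"rot":{"type":"array","items":{"type":"array","items":{"type":"number"}}},"grip":{"type":"array","items":{"type":"number"}}},"required":["xyz","rot","grip"]}

```bash
mkdir -p pics; cat > h.py <<'E'
import numpy as np, cv2
from bench import readout, vision, ctrl
def snap(n,tag):
    c=vision.camera(n); np.savez(f'{tag}.npz',**c)
    cv2.imwrite(f'pics/{tag}.png',c['color'][:,:,::-1]); return c
def load(tag): return dict(np.load(f'{tag}.npz'))
def P(c,u,v,z=None):
    K=c['camera_matrix'];E=c['extrinsics'];d=np.array([(u-K[0,2])/K[0,0],(v-K[1,2])/K[1,1],1.])
    if z is None:
        w=c['depth'][int(v)-1:int(v)+2,int(u)-1:int(u)+2]; w=w[w>0]; s=np.median(w)
    else:
        r=E[:3,:3]@d; s=(z-E[2,3])/r[2]
    return E[:3,:3]@(d*s)+E[:3,3]
E
python3 - <<'E'
from h import *
for n in('top','side'):
    c=snap(n,n+'0'); print(n,c['camera_matrix'].tolist(),c['extrinsics'].round(3).tolist())
o=readout.get_obs(); print(o['eef_pos'],o['eef_rot'],o['time_s'])
E
```

```text
top [[593.0538182574243, 0.0, 319.78239059167214], [0.0, 593.0538182574243, 244.56028010895216], [0.0, 0.0, 1.0]] [[0.023, -0.991, 0.134, 0.342], [-1.0, -0.023, 0.002, 0.016], [0.001, -0.134, -0.991, 1.56], [0.0, 0.0, 0.0, 1.0]]
side [[447.6525051979577, 0.0, 311.0245402410411], [0.0, 447.6525051979577, 240.73767055360804], [0.0, 0.0, 1.0]] [[-0.813, -0.203, 0.546, -0.119], [-0.583, 0.287, -0.76, 0.935], [-0.003, -0.936, -0.352, 0.503], [0.0, 0.0, 0.0, 1.0]]
[ 0.19971273 -0.53870082  0.24947167] [-7.81756655e-04  9.84307029e-01  1.76462634e-01  3.40747307e-05] 0.1
```

View pics/top0.png

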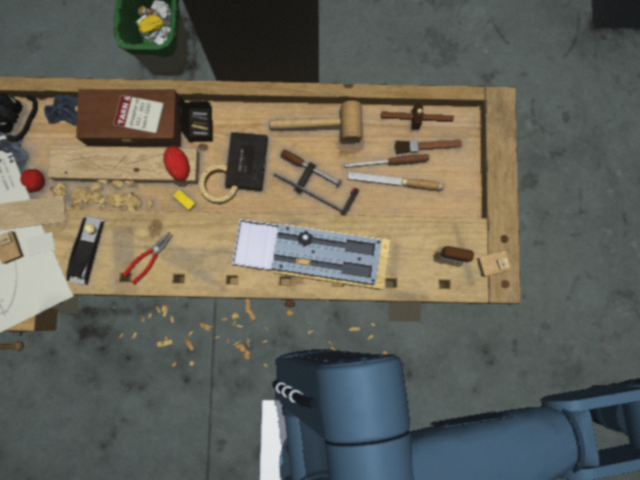

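View pics/side0.png

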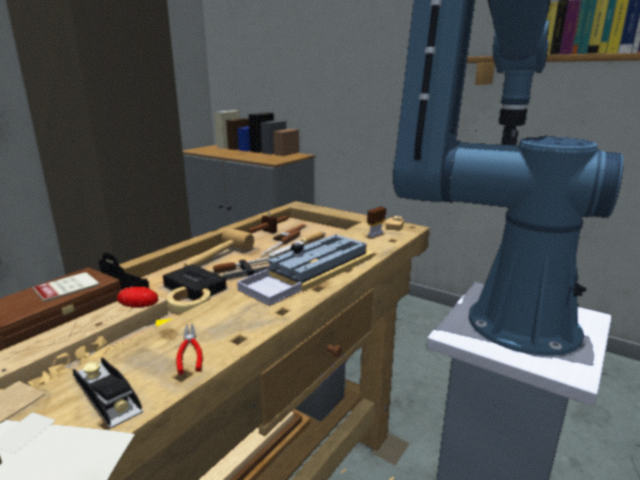

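The top view shows the fixture at about (310,253), with its tray at the left end (world +y). The T-bolt is in the upper (far) slot at (305,238) and the scrap is in the near slot at about (303,262). The scraper stands at (455,254) and the pine block is at (493,263). The side view agrees. I'll enlarge both areas.

```bash
python3 - <<'E'
from h import *
i=load('top0')['color'][:,:,::-1]
a=cv2.resize(i[210:295,225:400],None,fx=4.5,fy=4.5,interpolation=cv2.INTER_CUBIC)
b=cv2.resize(i[235:285,425:520],None,fx=4,fy=4,interpolation=cv2.INTER_CUBIC)
o=np.zeros((a.shape[0]+b.shape[0],a.shape[1],3),np.uint8);o[:a.shape[0]]=a;o[a.shape[0]:,:b.shape[1]]=b
cv2.imwrite('pics/crop0.png',o);print(o.shape,a.shape)
E
```

```text
(582, 788, 3) (382, 788, 3)
```

View pics/crop0.png

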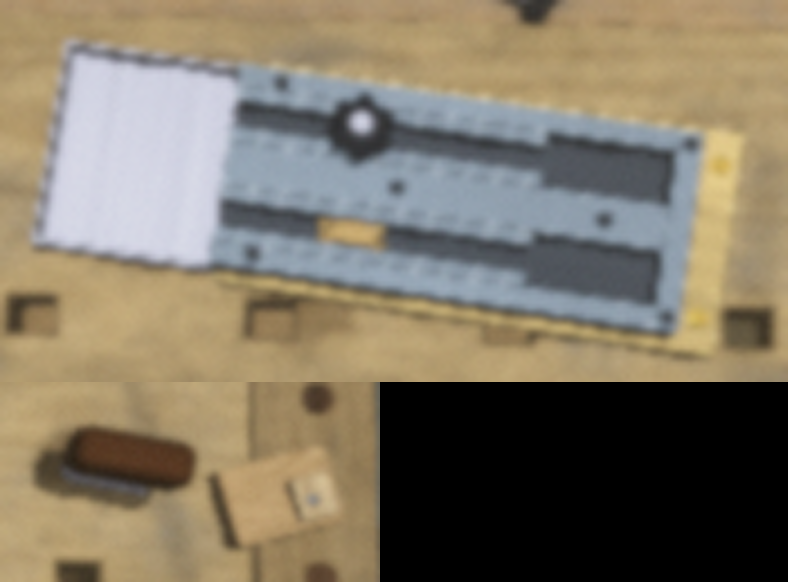

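Crop readings:
- **Near slot:** neck centre at (222,214) at the mouth; the pocket ends at (658,277).
- **Far slot:** neck at (238,113) at the mouth; the pocket ends at (671,178).
- **Scrap nib:** centre about (350,233).
- **T-bolt knob:** (360,127).
- **Scraper handle:** top about (133,457), long axis slightly tilted.

Now I'll convert these to world positions.

```bash
python3 - <<'E'
from h import *
c=load('top0')
a=lambda u,v:((u+.5)/4.5-.5+225,(v+.5)/4.5-.5+210)
q=lambda u,v,z:P(c,*a(u,v),z)
nm=q(222,214,.05);np_=q(658,277,.05);fm=q(238,113,.05);fp=q(671,178,.05)
for n,p in dict(nm=nm,np=np_,fm=fm,fp=fp,scrap=q(350,233,.047),bolt=q(360,127,.086)).items(): print(n,p.round(4))
d=(nm-np_)+(fm-fp); print('len',np.linalg.norm(nm-np_),np.linalg.norm(fm-fp),'yaw y-axis',np.degrees(np.arctan2(-d[0],d[1])), 'slot sep',np.linalg.norm(nm-fm))
# all points cloud
K=c['camera_matrix'];E=c['extrinsics'];v,u=np.mgrid[:480,:640];D=c['depth']
X=np.stack([(u-K[0,2])/K[0,0]*D,(v-K[1,2])/K[1,1]*D,D],-1)@E[:3,:3].T+E[:3,3]
def rect(box,lo,hi):
    m=np.zeros(D.shape,bool);m[box[0]:box[1],box[2]:box[3]]=1;m&=(X[...,2]>lo)&(X[...,2]<hi)
    p=X[m];r=cv2.minAreaRect((p[:,:2]*1000).astype(np.float32));print(len(p),r,cv2.boxPoints(r).round(0).tolist(),np.median(p[:,2]))
rect((235,285,425,478),.08,.1)
rect((210,295,225,400),.045,.055)
rect((235,285,470,520),.025,.04)
rect((235,285,425,478),-.01,.01)
E
```

```text
nm [0.5114 0.1357 0.05  ]
np [ 0.481  -0.1129  0.05  ]
fm [0.5697 0.1285 0.05  ]
fp [ 0.5379 -0.1197  0.05  ]
scrap [0.5025 0.0626 0.047 ]
bolt [0.558  0.0574 0.086 ]
len 0.2504933891505784 0.250241786252777 yaw y-axis -7.132991564199165 slot sep 0.05880303224198486
329 ((528.6021118164062, -327.99334716796875), (76.19873046875, 29.0268497467041), 79.5515365600586) [[507.0, -363.0], [536.0, -368.0], [550.0, -293.0], [521.0, -288.0]] 0.08925055937113346
2749 ((524.3018188476562, 2.659332275390625), (270.2297058105469, 116.95242309570312), 82.76776123046875) [[449.0, -124.0], [565.0, -139.0], [599.0, 129.0], [483.0, 144.0]] 0.05023227229356242
199 ((511.7781066894531, -436.1131286621094), (50.787994384765625, 70.1617660522461), 17.34252166748047) [[477.0, -410.0], [498.0, -477.0], [546.0, -462.0], [526.0, -395.0]] 0.02829646681028808
2159 ((522.2008666992188, -329.31768798828125), (132.60951232910156, 141.24215698242188), 0.9382073283195496) [[455.0, -260.0], [457.0, -401.0], [590.0, -399.0], [587.0, -258.0]] 0.0007719566769956998
```

Depth fits give these values:
- **Plate:** yaw -7.2°, fixture origin about (0.525, 0.008).
- **Scrap:** in the near slot at fixture y≈52 mm.
- **Scraper:** at (0.5286, -0.328), yaw -10.45°.

First I move above the scraper.

>>> play_rows:
  xyz:
    - [50,-10,0]
    - [100,-22,0]
    - [150,-33,0]
    - [200,-44,10]
    - [250,-55,30]
    - [300,-66,50]
    - [340,-75,70]
    - [382,-83,90]
    - [382,-83,90]
    - [382,-83,90]
  rot:
    - [0,0,-0.15]
    - [0,0,-0.3]
    - [0,0,-0.45]
    - [0,0,-0.6]
    - [0,0,-0.75]
    - [0,0,-0.9]
    - [0,0,-1.033]
    - [0,0,-1.033]
    - [0,0,-1.033]
    - [0,0,-1.033]
  grip: [1,1,1,1,1,1,1,1,1,1]

```text
time_s: 1.35
eef_pos: [0.5288, -0.3287, 0.16]
eef_rot: [-0.0, 0.769, 0.64, -0.0]
wrist_force: [-0.6, -0.1, 0.6]
opening: 0.999
grasp_force: 0.0
```

```bash
cat >> h.py <<'E'
from scipy.spatial.transform import Rotation as R
def togo(x,y,z,yaw):
    """tool-frame shift to world mm target; yaw = desired scraper y-axis angle from world y, deg; tool y along scraper x"""
    o=readout.get_obs();w=o['eef_rot'];M=R.from_quat([w[1],w[2],w[3],w[0]]).as_matrix()
    p=np.array(o['eef_pos'])*1000
    a=np.degrees(np.arctan2(M[1,1],M[0,1])); t=(yaw-a+90)%180-90
    print('t',round(o['time_s'],2),'pos',p.round(1),'closeang',a.round(2),'tilt',np.degrees(np.arccos(-M[2,2])).round(2),'F',np.round(o['wrist_force'],1),'open',round(float(o['opening']),3),'gf',np.round(o['grasp_force'],1))
    print('shift',(M.T@(np.array([x,y,z])-p)).round(1),'rz',np.radians(-t).round(4), 'q',np.round(o['q'],2))
E
python3 - <<'E'
from h import *
togo(528.6,-328,68,-10.45)
snap('side','side1'); c=snap('top','top1')
i=load('side1')['color'][:,:,::-1]
cv2.imwrite('pics/c1.png',np.hstack([cv2.resize(i[130:260,320:450],(400,400)),cv2.resize(c['color'][200:300,410:510,::-1],(400,400))]))
E
```

```text
t 1.35 pos [ 528.8 -328.7  160. ] closeang -10.46 tilt 0.05 F [-0.6 -0.1  0.6] open 0.999 gf 0.0
shift [ 0.6 -0.2 92. ] rz -0.0002 q [-0.75  0.37  1.56 -0.    1.21 -0.56]
```

View pics/c1.png

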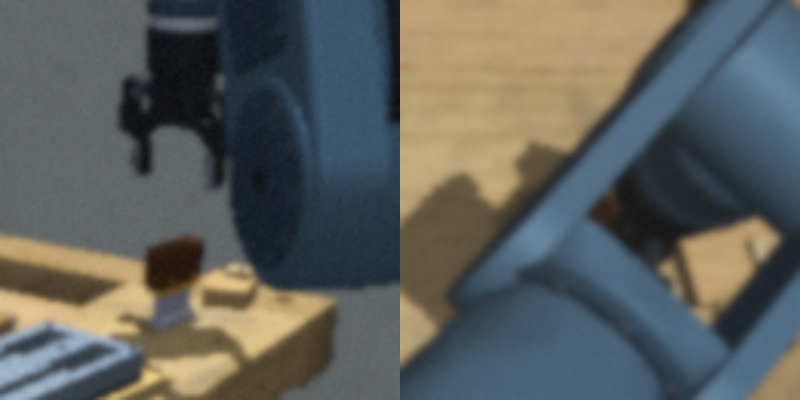

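The gripper stands over the scraper with its fingers at (140,160) and (213,170), straddling the handle at (175,262). I descend and close.

>>> play_rows:
  xyz:
    - [0,0,25]
    - [0,0,50]
    - [0,0,75]
    - [0.6,0,92]
    - [0.6,0,92]
    - [0.6,0,92]
    - [0.6,0,92]
    - [0.6,0,92]
    - [0.6,0,92]
    - [0.6,0,92]
  rot:
    - [0,0,0]
    - [0,0,0]
    - [0,0,0]
    - [0,0,0]
    - [0,0,0]
    - [0,0,0]
    - [0,0,0]
    - [0,0,0]
    - [0,0,0]
    - [0,0,0]
  grip: [1,1,1,1,1,0,0,0,0,0]

```text
time_s: 2.7
eef_pos: [0.5296, -0.3284, 0.0691]
eef_rot: [0.001, 0.769, 0.64, 0.0]
wrist_force: [-1.6, 0.6, 5.3]
opening: 0.326
grasp_force: 59.6
```

```bash
python3 - <<'E'
from h import *
togo(485.1,-75.6,160,-7.2)
E
```

```text
t 2.7 pos [ 529.6 -328.4   69.1] closeang -10.48 tilt 0.07 F [-1.6  0.6  5.3] open 0.326 gf 59.6
shift [240.4 -89.7 -91.1] rz -0.0572 q [-0.75  0.49  1.6  -0.    1.05 -0.56]
```

The scraper is gripped (opening 0.326 × 85 ≈ 28 mm, which matches the handle). I lift it and carry it over the near pocket.

>>> play_rows:
  xyz:
    - [0,0,-45]
    - [0,0,-91]
    - [40,-15,-91]
    - [80,-30,-91]
    - [120,-45,-91]
    - [160,-60,-91]
    - [200,-75,-91]
    - [240.4,-89.7,-91]
    - [240.4,-89.7,-91]
    - [240.4,-89.7,-91]
  rot:
    - [0,0,0]
    - [0,0,0]
    - [0,0,-0.02]
    - [0,0,-0.04]
    - [0,0,-0.057]
    - [0,0,-0.057]
    - [0,0,-0.057]
    - [0,0,-0.057]
    - [0,0,-0.057]
    - [0,0,-0.057]
  grip: [0,0,0,0,0,0,0,0,0,0]

```text
time_s: 3.95
eef_pos: [0.4847, -0.0754, 0.159]
eef_rot: [-0.0, 0.75, 0.661, -0.0]
wrist_force: [0.8, -0.8, -2.1]
opening: 0.32
grasp_force: 60.1
```

```bash
python3 - <<'E'
from h import *
togo(485.1,-75.6,160,-7.2)
c=snap('side','side2'); t=snap('top','top2')
cv2.imwrite('pics/c2.png',np.hstack([cv2.resize(c['color'][180:300,240:390,::-1],(750,600),interpolation=2)]))
# scraper steel/handle points from the side view depth above plate
K=c['camera_matrix'];E=c['extrinsics'];v,u=np.mgrid[:480,:640];D=c['depth']
X=(np.stack([(u-K[0,2])/K[0,0]*D,(v-K[1,2])/K[1,1]*D,D],-1)@E[:3,:3].T+E[:3,3])*1000
d=np.array([.1253,.9921]);n=np.array([.9921,-.1253])
s=X[...,:2]-[524.9,7.6];Y=s@d;XX=s@n;Z=X[...,2]
for lo,hi in((88,105),(105,128),(136,150)):
    m=(D>0)&(abs(XX+29)<40)&(abs(Y+87)<70)&(Z>lo)&(Z<hi)
    print(lo,hi,m.sum(),'x',np.percentile(XX[m],[2,50,98]).round(1),'y',np.percentile(Y[m],[2,50,98]).round(1))
E
```

```text
t 3.95 pos [484.7 -75.4 159. ] closeang -7.18 tilt 0.02 F [ 0.8 -0.8 -2.1] open 0.32 gf 60.1
shift [-0.1  0.4 -1. ] rz 0.0004 q [-0.4   0.1   1.9  -0.    1.14 -0.27]
88 105 112 x [-45.3 -39.5 -23.4] y [-117.5  -79.7  -59.6]
105 128 105 x [-42.9 -35.2 -27.2] y [-117.6  -82.8  -60.4]
136 150 93 x [-55.8 -43.9 -19.6] y [-118.4  -66.6  -50.7]
```

View pics/c2.png

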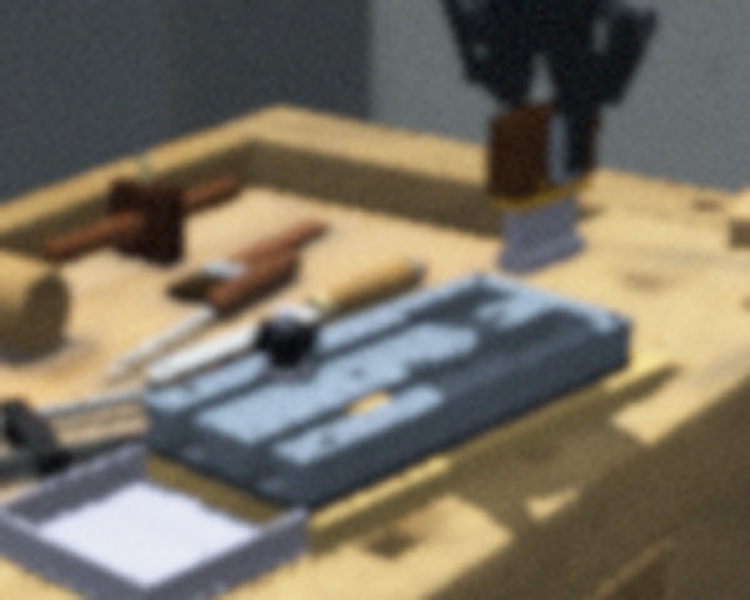

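The scraper hangs upright above the plate at (540,200), with the near slot open ahead of it and the scrap at (370,403). I check the side camera's bias against the plate's own side face before lowering.

```bash
python3 - <<'E'
from h import *
d=np.array([.1253,.9921]);n=np.array([.9921,-.1253])
def cloud(c):
    K=c['camera_matrix'];E=c['extrinsics'];v,u=np.mgrid[:480,:640];D=c['depth']
    X=(np.stack([(u-K[0,2])/K[0,0]*D,(v-K[1,2])/K[1,1]*D,D],-1)@E[:3,:3].T+E[:3,3])*1000
    s=X[...,:2]-[524.9,7.6];return s@n,s@d,X[...,2],D>0
x,y,z,ok=cloud(load('side2'))
m=ok&(z>25)&(z<44)&(abs(x+58)<10)&(abs(y)<120)
print('plate -x face',m.sum(),np.median(x[m]),'slope',np.polyfit(y[m],x[m],1))
m=ok&(abs(z-50)<8)&(abs(x)<50)&(abs(y)<100);print('top z',np.median(z[m]))
m=ok&(z>88)&(z<100)&(abs(x+41)<5)&(abs(y+88)<25);print('foot side',m.sum(),np.median(x[m]))
m=ok&(z>105)&(z<128)&(abs(x+33)<5)&(abs(y+88)<25);print('blade side',m.sum(),np.median(x[m]),np.polyfit(y[m],x[m],1))
x,y,z,ok=cloud(load('top0'))
# top0 near pocket: low points
m=ok&(z<40)&(z>15)&(abs(y+87)<30)&(abs(x+29)<22);print('pocket floor x',np.percentile(x[m],[2,50,98]),np.median(z[m]))
m=ok&(z<42)&(z>15)&(y>-40)&(y<30)&(abs(x+29)<15);print('slot floor x',np.percentile(x[m],[2,50,98]))
m=ok&(z<42)&(z>15)&(y>-40)&(y<30)&(abs(x-29)<15);print('far slot floor x',np.percentile(x[m],[2,50,98]))
E
```

```text
plate -x face 386 -59.14898318979557 slope [ 6.10361335e-03 -5.92519264e+01]
top z 48.7798101571578
foot side 52 -43.05772185122211
blade side 74 -35.152539858789304 [ 1.54582065e-02 -3.35112982e+01]
pocket floor x [-42.2996684  -27.44843009 -12.92129941] 27.052477248603267
slot floor x [-34.23281607 -27.04178414 -19.53057046]
far slot floor x [24.19177362 32.27400837 39.11475503]
```

The bias-corrected scraper sits about 1 mm towards -x, so I correct that and lower it into the pocket until the foot is about 2 mm above the floor.

>>> play_rows:
  xyz:
    - [0,1.3,0]
    - [0,1.3,12]
    - [0,1.3,24]
    - [0,1.3,36]
    - [0,1.3,46]
    - [0,1.3,54]
    - [0,1.3,60]
    - [0,1.3,62]
    - [0,1.3,62]
    - [0,1.3,62]
  rot:
    - [0,0,0]
    - [0,0,0]
    - [0,0,0]
    - [0,0,0]
    - [0,0,0]
    - [0,0,0]
    - [0,0,0]
    - [0,0,0]
    - [0,0,0]
    - [0,0,0]
  grip: [0,0,0,0,0,0,0,0,0,0]

```text
time_s: 5.3
eef_pos: [0.4864, -0.0756, 0.0977]
eef_rot: [0.0, 0.75, 0.661, 0.0]
wrist_force: [-0.3, 0.6, -2.4]
opening: 0.322
grasp_force: 60.3
```

```bash
python3 - <<'E'
from h import *
togo(489.6,-40.6,96.5,-7.2)
c=snap('side','side3')
cv2.imwrite('pics/c3.png',cv2.resize(c['color'][180:300,240:390,::-1],(750,600),interpolation=2))
E
```

```text
t 5.3 pos [486.4 -75.6  97.7] closeang -7.21 tilt 0.04 F [-0.3  0.6 -2.4] open 0.322 gf 60.3
shift [35.2 -1.2  1.1] rz -0.0003 q [-0.4   0.2   1.93 -0.    1.01 -0.27]
```

View pics/c3.png

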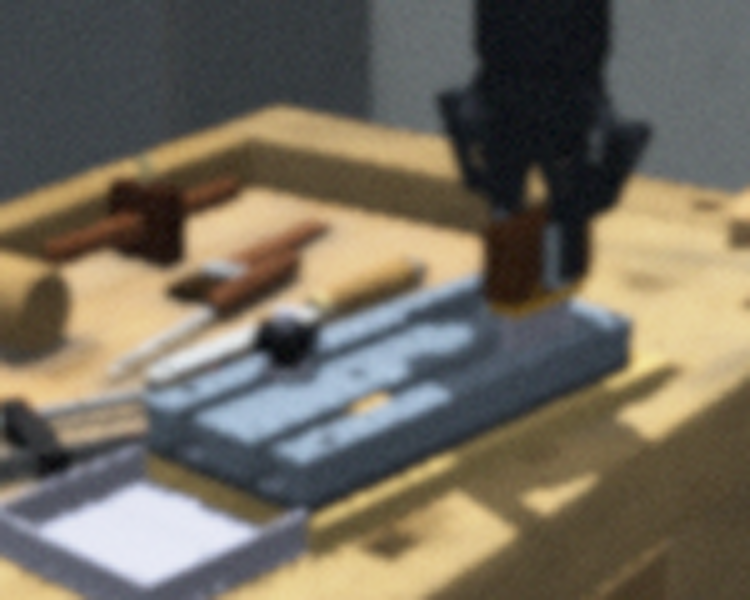

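The foot is down in the pocket with no contact force, and the handle is at (520,265). I slide it slowly into the slot.

>>> play_rows:
  xyz:
    - [0,0,1]
    - [4,0,1]
    - [9,0,1]
    - [14,0,1]
    - [19,0,1]
    - [24,0,1]
    - [29,0,1]
    - [34,0,1]
    - [39,0,1]
    - [40,0,1]
  rot:
    - [0,0,0]
    - [0,0,0]
    - [0,0,0]
    - [0,0,0]
    - [0,0,0]
    - [0,0,0]
    - [0,0,0]
    - [0,0,0]
    - [0,0,0]
    - [0,0,0]
  grip: [0,0,0,0,0,0,0,0,0,0]

```text
time_s: 6.6
eef_pos: [0.4911, -0.0355, 0.0963]
eef_rot: [-0.0, 0.75, 0.661, -0.0]
wrist_force: [-0.1, 0.1, -3.4]
opening: 0.321
grasp_force: 60.3
```

```bash
python3 - <<'E'
from h import *
togo(489.6,-40.6,96.5,-7.2)
E
```

```text
t 6.6 pos [491.1 -35.5  96.3] closeang -7.2 tilt 0.0 F [-0.1  0.1 -3.4] open 0.321 gf 60.3
shift [-5.3 -0.9 -0.2] rz 0.0001 q [-0.31  0.2   1.93  0.    1.01 -0.19]
```

No contact so far. I carry on until just short of the scrap.

>>> play_rows:
  xyz:
    - [5,0,0]
    - [10,0,0]
    - [15,0,0]
    - [20,0,0]
    - [25,0,0]
    - [30,0,0]
    - [35,0,0]
    - [40,0,0]
    - [45,0,0]
    - [48,0,0]
  rot:
    - [0,0,0]
    - [0,0,0]
    - [0,0,0]
    - [0,0,0]
    - [0,0,0]
    - [0,0,0]
    - [0,0,0]
    - [0,0,0]
    - [0,0,0]
    - [0,0,0]
  grip: [0,0,0,0,0,0,0,0,0,0]

```text
time_s: 7.85
eef_pos: [0.4972, 0.0121, 0.0963]
eef_rot: [-0.0, 0.75, 0.661, 0.0]
wrist_force: [0.6, -1.3, -2.7]
opening: 0.324
grasp_force: 60.3
```

>>> play_rows:
  xyz:
    - [4,0,0]
    - [9,0,0]
    - [14,0,0]
    - [19,0,0]
    - [24,0,0]
    - [29,0,0]
    - [34,0,0]
    - [39,0,0]
    - [44,0,0]
    - [48,0,0]
  rot:
    - [0,0,0]
    - [0,0,0]
    - [0,0,0]
    - [0,0,0]
    - [0,0,0]
    - [0,0,0]
    - [0,0,0]
    - [0,0,0]
    - [0,0,0]
    - [0,0,0]
  grip: [0,0,0,0,0,0,0,0,0,0]

```text
time_s: 9.1
eef_pos: [0.5034, 0.0597, 0.0964]
eef_rot: [0.0, 0.75, 0.661, 0.0]
wrist_force: [1.3, -2.5, -3.3]
opening: 0.32
grasp_force: 60.1
```

```bash
python3 - <<'E'
from h import *
togo(489.6,-40.6,96.5,-7.2)
c=snap('side','side4')
cv2.imwrite('pics/c4.png',cv2.resize(c['color'][180:300,240:390,::-1],(750,600),interpolation=2))
E
```

```text
t 9.1 pos [503.4  59.7  96.4] closeang -7.22 tilt 0.02 F [ 1.3 -2.5 -3.3] open 0.32 gf 60.1
shift [-1.013e+02 -1.100e+00 -1.000e-01] rz -0.0003 q [-0.12  0.23  1.89  0.    1.02  0.01]
```

View pics/c4.png

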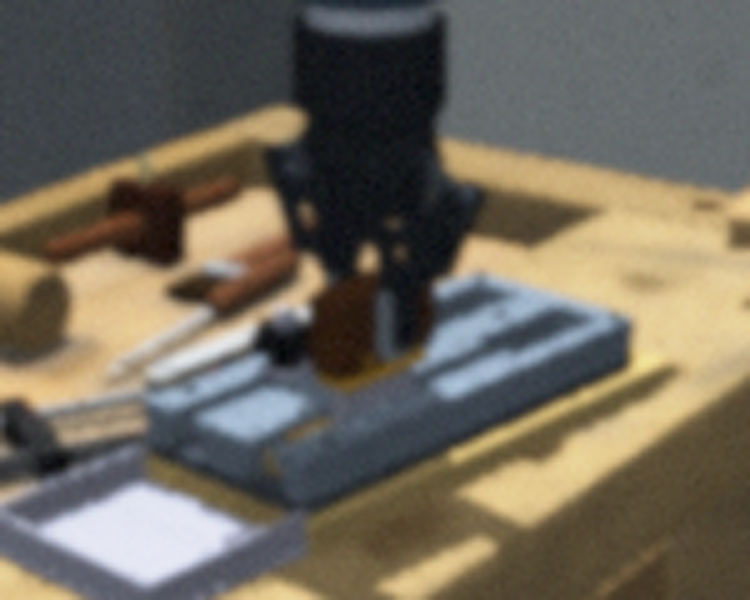

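The scrap's front end shows at the mouth (275,460), the bolt knob is still at (285,340), and the force is small. I keep pushing.

>>> play_rows:
  xyz:
    - [4,0,0]
    - [8,0,0]
    - [12,0,0]
    - [16,0,0]
    - [20,0,0]
    - [24,0,0]
    - [28,0,0]
    - [32,0,0]
    - [36,0,0]
    - [39,0,0]
  rot:
    - [0,0,0]
    - [0,0,0]
    - [0,0,0]
    - [0,0,0]
    - [0,0,0]
    - [0,0,0]
    - [0,0,0]
    - [0,0,0]
    - [0,0,0]
    - [0,0,0]
  grip: [0,0,0,0,0,0,0,0,0,0]

```text
time_s: 10.4
eef_pos: [0.5081, 0.0983, 0.0963]
eef_rot: [-0.0, 0.75, 0.661, -0.0]
wrist_force: [0.6, -2.9, -2.1]
opening: 0.318
grasp_force: 60.2
```

>>> play_rows:
  xyz:
    - [3,0,0]
    - [7,0,0]
    - [11,0,0]
    - [15,0,0]
    - [19,0,0]
    - [23,0,0]
    - [27,0,0]
    - [27,0,0]
    - [27,0,0]
    - [27,0,0]
  rot:
    - [0,0,0]
    - [0,0,0]
    - [0,0,0]
    - [0,0,0]
    - [0,0,0]
    - [0,0,0]
    - [0,0,0]
    - [0,0,0]
    - [0,0,0]
    - [0,0,0]
  grip: [0,0,0,0,0,0,0,0,0,0]

```text
time_s: 11.65
eef_pos: [0.5115, 0.1247, 0.0963]
eef_rot: [-0.0, 0.75, 0.661, -0.0]
wrist_force: [-0.3, 0.2, -2.9]
opening: 0.32
grasp_force: 60.2
```

```bash
python3 - <<'E'
from h import *
togo(485.6,-72.6,96.5,-7.2)
c=snap('side','side5')
cv2.imwrite('pics/c5.png',cv2.resize(c['color'][180:300,220:370,::-1],(750,600),interpolation=2))
E
```

```text
t 11.65 pos [511.5 124.7  96.3] closeang -7.23 tilt 0.0 F [-0.3  0.2 -2.9] open 0.32 gf 60.2
shift [-199.    -0.8   -0.2] rz -0.0005 q [ 0.01  0.27  1.84 -0.    1.03  0.14]
```

View pics/c5.png

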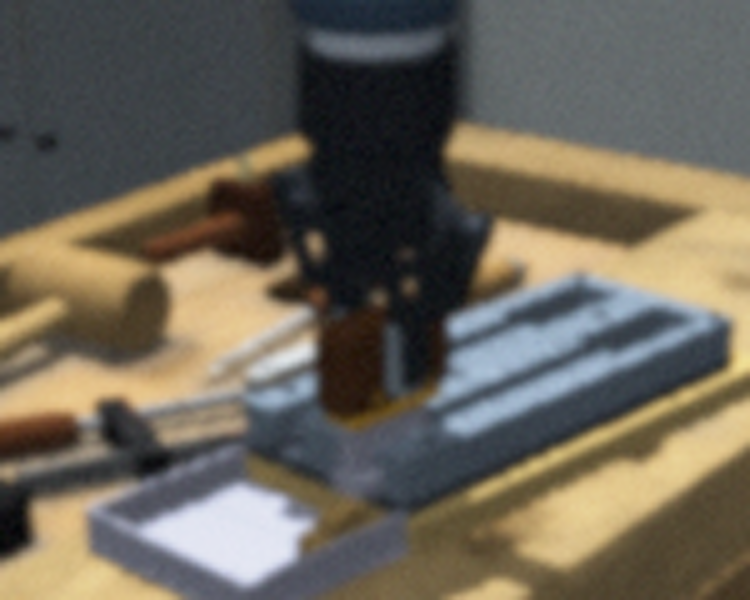

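The scrap has dropped into the tray, brown at about (335,525), and the push force is gone. I retreat to the pocket, then check the tray.

>>> play_rows:
  xyz:
    - [-10,0,0]
    - [-20,0,0]
    - [-30,0,0]
    - [-40,0,0]
    - [-50,0,0]
    - [-60,0,0]
    - [-70,0,0]
    - [-80,0,0]
    - [-90,0,0]
    - [-100,0,0]
  rot:
    - [0,0,0]
    - [0,0,0]
    - [0,0,0]
    - [0,0,0]
    - [0,0,0]
    - [0,0,0]
    - [0,0,0]
    - [0,0,0]
    - [0,0,0]
    - [0,0,0]
  grip: [0,0,0,0,0,0,0,0,0,0]

```text
time_s: 12.95
eef_pos: [0.4988, 0.025, 0.0963]
eef_rot: [0.0, 0.75, 0.661, 0.0]
wrist_force: [-0.1, -0.5, -3.1]
opening: 0.319
grasp_force: 60.1
```

>>> play_rows:
  xyz:
    - [-12,0,0]
    - [-24,0,0]
    - [-36,0,0]
    - [-48,0,0]
    - [-60,0,0]
    - [-72,0,0]
    - [-84,0,0]
    - [-94,0,0]
    - [-101,0,0]
    - [-101,0,0]
  rot:
    - [0,0,0]
    - [0,0,0]
    - [0,0,0]
    - [0,0,0]
    - [0,0,0]
    - [0,0,0]
    - [0,0,0]
    - [0,0,0]
    - [0,0,0]
    - [0,0,0]
  grip: [0,0,0,0,0,0,0,0,0,0]

```text
time_s: 14.2
eef_pos: [0.4862, -0.075, 0.0963]
eef_rot: [-0.0, 0.75, 0.661, 0.0]
wrist_force: [-0.6, 0.0, -3.2]
opening: 0.318
grasp_force: 60.1
```

```bash
python3 - <<'E'
from h import *
togo(528.6,-328,160,-7.2)
c=snap('top','top6');s=snap('side','side6')
cv2.imwrite('pics/c6.png',np.hstack([cv2.resize(c['color'][210:290,225:325,::-1],(400,320),interpolation=2),cv2.resize(s['color'][220:300,220:320,::-1],(400,320),interpolation=2)]))
E
```

```text
t 14.2 pos [486.2 -75.   96.3] closeang -7.26 tilt 0.0 F [-0.6  0.  -3.2] open 0.318 gf 60.1
shift [-245.6   74.1  -63.7] rz -0.0011 q [-0.39  0.2   1.93  0.    1.01 -0.27]
```

View pics/c6.png

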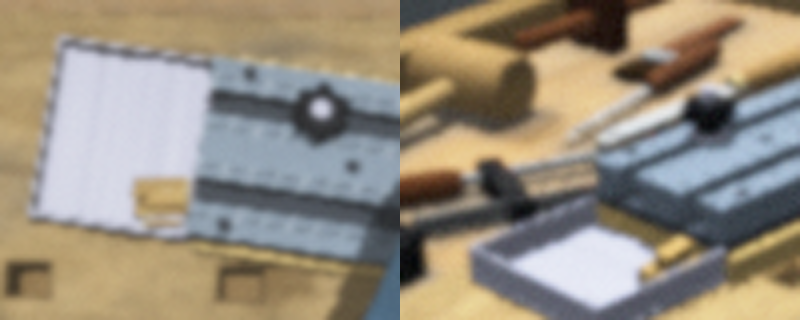

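The scrap is in the tray next to the mouth: top crop (135–188, 178–228), with its nib showing in the side crop at (665,260). I check its height and position with the depth data.

```bash
python3 - <<'E'
from h import *
d=np.array([.1253,.9921]);n=np.array([.9921,-.1253])
for k,lo in(('top6',0),('side6',0)):
    c=load(k);K=c['camera_matrix'];E=c['extrinsics'];v,u=np.mgrid[:480,:640];D=c['depth']
    X=(np.stack([(u-K[0,2])/K[0,0]*D,(v-K[1,2])/K[1,1]*D,D],-1)@E[:3,:3].T+E[:3,3])*1000
    s=X[...,:2]-[524.9,7.6];x=s@n;y=s@d;z=X[...,2];col=c['color'].astype(int)
    m=(D>0)&(x>-57)&(x<0)&(y>120)&(y<200)&(z>-5)&(z<45)&(col[...,0]-col[...,2]>40)
    print(k,m.sum(),'x',np.percentile(x[m],[3,50,97]).round(1),'y',np.percentile(y[m],[3,50,97]).round(1),'z',np.percentile(z[m],[3,25,50,75,97]).round(1))
    for a in range(120,180,6):
        q=m&(y>=a)&(y<a+6)
        if q.sum():print(a,q.sum(),x[q].min().round(),x[q].max().round(),np.median(z[q]).round(1),z[q].max().round(1))
E
```

```text
top6 114 x [-46.1 -34.4 -22.3] y [136.1 151.  166.3] z [ 8.  14.7 18.8 25.2 30. ]
132 12 -39.0 -21.0 15.5 26.7
138 17 -41.0 -21.0 23.5 31.6
144 23 -49.0 -22.0 16.7 28.7
150 24 -49.0 -23.0 21.8 31.5
156 19 -46.0 -25.0 21.3 26.8
162 18 -47.0 -26.0 17.1 29.9
168 1 -31.0 -31.0 8.0 8.0
side6 78 x [-43.3 -37.2  -2.9] y [126.  150.3 169.1] z [ 8.8 13.3 18.5 22.9 24.8]
120 3 -25.0 -7.0 13.4 17.4
126 8 -34.0 -2.0 11.0 15.4
132 8 -41.0 -31.0 19.5 24.6
138 9 -43.0 -33.0 22.9 24.1
144 10 -43.0 -33.0 22.8 25.1
150 6 -41.0 -32.0 22.5 23.8
156 17 -44.0 -26.0 21.1 24.8
162 12 -40.0 -25.0 13.4 24.9
168 5 -38.0 -31.0 12.2 13.4
```

The scrap lies low in the tray, around y≈150 with its top about 25 mm up. Now I lift the scraper out through the pocket and carry it to clear bench at (0.525, -0.300).

>>> play_rows:
  xyz:
    - [0,0,-15]
    - [0,0,-35]
    - [0,0,-65]
    - [-36,11,-65]
    - [-72,22,-65]
    - [-108,33,-65]
    - [-144,44,-65]
    - [-180,55,-65]
    - [-218,67,-65]
    - [-218,67,-65]
  rot:
    - [0,0,0]
    - [0,0,0]
    - [0,0,0]
    - [0,0,0]
    - [0,0,0]
    - [0,0,0]
    - [0,0,0]
    - [0,0,0]
    - [0,0,0]
    - [0,0,0]
  grip: [0,0,0,0,0,0,0,0,0,0]

```text
time_s: 15.55
eef_pos: [0.5259, -0.302, 0.1626]
eef_rot: [0.001, 0.751, 0.66, -0.0]
wrist_force: [0.5, 1.3, -3.2]
opening: 0.321
grasp_force: 60.3
```

>>> play_rows:
  xyz:
    - [0,0,15]
    - [0,0,35]
    - [0,0,55]
    - [0,0,72]
    - [0,0,82]
    - [0,0,87]
    - [0,0,89]
    - [0,0,91]
    - [0,0,92]
    - [0,0,92]
  rot:
    - [0,0,0]
    - [0,0,0]
    - [0,0,0]
    - [0,0,0]
    - [0,0,0]
    - [0,0,0]
    - [0,0,0]
    - [0,0,0]
    - [0,0,0]
    - [0,0,0]
  grip: [0,0,0,0,0,0,0,0,0,0]

```text
time_s: 16.8
eef_pos: [0.5254, -0.2993, 0.0695]
eef_rot: [0.0, 0.75, 0.661, 0.0]
wrist_force: [0.7, 0.4, -2.2]
opening: 0.322
grasp_force: 60.3
```

```bash
python3 - <<'E'
from h import *
togo(525,-300,69.1,-7.2)
E
```

```text
t 16.8 pos [ 525.4 -299.3   69.5] closeang -7.22 tilt 0.02 F [ 0.7  0.4 -2.2] open 0.322 gf 60.3
shift [-0.7 -0.3  0.4] rz -0.0003 q [-0.71  0.46  1.65 -0.    1.03 -0.59]
```

Still just clear of the bench, since its weight is still carried. I lower 1 mm more, release, wait and retreat upward.

>>> play_rows:
  xyz:
    - [0,0,0.5]
    - [0,0,1]
    - [0,0,1]
    - [0,0,1]
    - [0,0,1]
    - [0,0,1]
    - [0,0,1]
    - [0,0,1]
    - [0,0,1]
    - [0,0,1]
  rot:
    - [0,0,0]
    - [0,0,0]
    - [0,0,0]
    - [0,0,0]
    - [0,0,0]
    - [0,0,0]
    - [0,0,0]
    - [0,0,0]
    - [0,0,0]
    - [0,0,0]
  grip: [0,0,0,0.4,0.5,0.7,1,1,1,1]

```text
time_s: 18.05
eef_pos: [0.5253, -0.2992, 0.0683]
eef_rot: [0.0, 0.75, 0.661, 0.0]
wrist_force: [0.5, -1.1, -0.6]
opening: 1.003
grasp_force: 0.0
```

>>> play_rows:
  xyz:
    - [0,0,-5]
    - [0,0,-20]
    - [0,0,-40]
    - [0,0,-70]
    - [0,0,-100]
    - [0,0,-130]
    - [0,0,-130]
    - [0,0,-130]
    - [0,0,-130]
    - [0,0,-130]
  rot:
    - [0,0,0]
    - [0,0,0]
    - [0,0,0]
    - [0,0,0]
    - [0,0,0]
    - [0,0,0]
    - [0,0,0]
    - [0,0,0]
    - [0,0,0]
    - [0,0,0]
  grip: [1,1,1,1,1,1,1,1,1,1]

```text
time_s: 19.3
eef_pos: [0.5248, -0.2989, 0.1972]
eef_rot: [-0.001, 0.75, 0.661, -0.0]
wrist_force: [-0.4, 0.5, 0.7]
opening: 0.999
grasp_force: 0.0
```

```bash
python3 - <<'E'
from h import *
togo(525,-300,69.1,-7.2)
s=snap('side','side7')
cv2.imwrite('pics/c7.png',cv2.resize(s['color'][150:300,230:430,::-1],(800,600),interpolation=2))
E
```

```text
t 19.3 pos [ 524.8 -298.9  197.2] closeang -7.22 tilt 0.12 F [-0.4  0.5  0.7] open 0.999 gf 0.0
shift [ -1.3   0.5 128.1] rz -0.0004 q [-0.71  0.3   1.58  0.    1.27 -0.59]
```

View pics/c7.png

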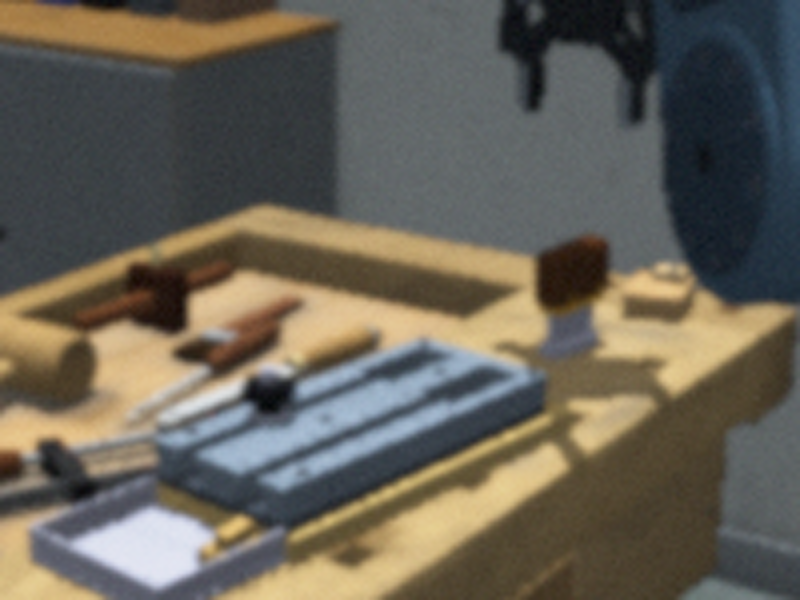

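The scraper stands upright on the bench at (572,300), clear of the fixture. The scrap lies in the tray at (228,537), and the bolt and pine block are where they were. I hand the job in.

```bash
python3 -c "
from bench import ctrl
print(ctrl.hand_in())"
```

```text
the job is handed in; nothing more can be done
None
```

The job is handed in, with no verdict returned: the scraper drove the scrap from the near slot into the chip tray and now stands upright on the bench clear of the fixture, with 19 s of the 67 s used.

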